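# Make up two lock kits in foam-lined job trays

## Task

Make up the two lock kits for today's fitting jobs: the front-door-and-gate kit in the green tray gets the long brass cylinder, the red-headed key and the brass padlock, and the back-door kit in the yellow tray gets the short nickel cylinder and the black-headed key. Lay each part flat and fully down in the foam cutout made for it, either way round. Leave the grey padlock where it lies.

Things in the scene. Friction and masses are not known exactly. Their poses are not given: they have to be found in the camera images.
- green_tray: Green-rimmed kit tray, 179 (x) x 132 (y) x 12 mm, fixed. Origin: centre of underside; x to the rear, away from the paper card, y left. Black foam (top 12 mm up) is cut out 6 mm deep, 5 mm clear round each part, either way round. Cutout centres (x,y mm), sizes: cylinder (-42,0), 43 x 93, its middle 40 mm widened to 83 in x for fingers; key (42.5,35), 65 x 38; padlock (42.5,-29), 74 x 50.
- yellow_tray: Yellow-rimmed kit tray, 170 (x) x 100 (y) x 12 mm, fixed. Origin: centre of underside; x to the rear, away from the paper card, y left. Black foam (top 12 mm up) is cut out 6 mm deep, 5 mm clear round each part, either way round. Cutout centres (x,y mm), sizes: cylinder (-37.5,0), 43 x 73, its middle 40 mm widened to 83 in x for fingers; key (42.5,0), 65 x 38.
- brass_cylinder_c (a point): Centre of the loose brass-yellow double lock cylinder (the long one), lying on its side: 33 (x) x 83 (y, its length) x 18 mm high; about 0.2 kg. Point is half-way up (9 mm above its underside). Grasp it across x (33 mm), low: its flat -x side face reaches only 9 mm up.
- nickel_cylinder_c (a point): Centre of the loose silver-grey nickel double lock cylinder (the short one), lying on its side: 33 (x) x 63 (y, its length) x 18 mm high; about 0.2 kg. Point is half-way up (9 mm above its underside). Grasp it across x (33 mm), low: its flat -x side face reaches only 9 mm up.
- red_key_c (a point): Centre of the loose key with the red plastic head, lying flat: 55 (x, its length) x 28 (y) x 6 mm thick; about 20 g. Point is half-way up (3 mm). The 28 mm wide head is at the +x end, its middle 14 mm from this point; pinch the head across y.
- black_key_c (a point): Centre of the loose key with the black plastic head, lying flat: 53 (x, its length) x 28 (y) x 6 mm thick; about 20 g. Point is half-way up (3 mm). The 28 mm wide head is at the +x end, its middle 14 mm from this point; pinch the head across y.
- brass_padlock_c (a point): Centre of the loose brass padlock, lying flat: 64 (x, over body and shackle) x 40 (y) x 14 mm high; about 0.16 kg. Point is half-way up (7 mm). The solid body, 40 mm wide, spans x = -32 to +3 mm, the thinner shackle +3 to +32 mm; grasp the body across y at about x = -14 mm.
- grey_padlock_c (a point): Centre of the loose silver-grey padlock, lying flat: 72 (x) x 50 (y) x 14 mm, larger than the brass one; it belongs to neither kit. Point is half-way up (7 mm).
Mind the look-alikes: they are no part of the job. What is shaped like the part that bears nickel_cylinder_c but turquoise is not meant.

How it is judged:
By the outcome, as a careful person would: the job done as asked, in the order asked, and still so for the second after the job is handed in, with the robot touching nothing.
It also fails if it takes over 106 s, if anything falls off the work surface, if the arm or the gripper's body presses on something with over 40 N, if the wrist force passes 120 N, or if a joint passes its speed limit or range.

## Robot

A 6-joint arm with a two-finger parallel gripper is mounted at the origin on a cart in front of the work surface, level with it; the furniture and walls round the work are solid. World frame = base frame: x ahead of the robot, y to its left, z up, the work surface at z = 0. Lengths are in m, angles in degrees, forces in N, time in s.
With the tool pointing down it reaches from about 0.35 to 0.875 m from the base axis. Payload 4.2 kg.
Tool frame: the origin (TCP) lies at the very end of the fingers, on their centre line; the grasp point (between the pads) lies 19 mm behind it; z points along the fingers, y is the line along which they close (so a half turn about z gives the same grasp; the last joint's range is limited). The gripper opens to 87 mm and grips with 3 to 60 N. Pads are 19 mm wide; open, the fingers measure 117 mm over their backs; the gripper's body (75 mm by 190 mm) begins 51 mm behind the grasp point.
Start: joints at [88.728, 22.042, 0.453, 0, -68.411, -14.817], TCP at [0.173, 0.601, 0.223] pointing down, gripper open.
Joint ranges: [-179.83, 179.83], [-69.29, 118.12], [-61.27, 80.66], [-181.25, 117.63], [-171.15, -9.14], [-177.46, 177.46]. Speed limits (degrees/s): [159.86, 159.86, 180, 180, 180, 180].

## Interface

Orientations are given as a 3x3 rotation matrix whose columns are the frame's x, y, z axes.
In Python, from station import sense, cams, r gives the robot as it stands. The module is installed in compiled form; this text tells all that it offers.
- The arm moves only by the tool step_arm, never from a script. Its argument "targets" is text: rows parted by semicolons, each of 4 numbers parted by spaces: the shift along the tool's x, y, z in cm, then the turn about the tool's z in degrees. In form: x y z turn; .... A call has 1 to 12 rows; each row shifts and turns the commanded pose from where the row before left it, along the tool's axes as they then stand; what a row does not reach is not made up. A row lasts 1/12 s, in which the tool goes at most 41.7 mm and 7.16 degrees, less where a joint would pass 70% of its speed; a pose out of reach is approached as far as the arm can. A call with a gripper value outside its range is refused whole. "claw" is the finger opening in cm, from 0 to 8.7, set as the call begins (left out, the last holds). The fingers move at their own pace and stop on an object; the grip force is fixed at half the most. Time passes only in rows, so rows that do not move let the fingers close. It gives the time, the measured TCP pose, the force, the opening and the grip force at its end, in the units of the state.
- sense(): the state, without advancing time (a new reading comes with each control period).
- cams.capture(name): name is "side" or "top"; returns a dict with "frame" (384x512x3 uint8, blue, green, red), "vertical_fov" (degrees; the focal length in pixels is half the picture's height over the tangent of half this angle, whatever the lens; pixels are square), "cx", "cy" (the principal point, pixels), "eye" and "rotation" of the camera in the world. Camera axes: x right, y down, z forward; pixel columns grow to the right and rows downward; lengths in m; the calibration is good to about 2 mm. A picture is of the moment at which its call begins. There is no depth.
- r.finish_job(): hands the job in; it is judged then, once.
The state is a dict: "time_s": time; "joints": joint angles; "joint_velocities": joint speeds; "effort": joint torques, N m; "tcp_pos": TCP position; "ee_rot": TCP orientation; "wrist_force": force on the tool from outside, world axes, zero at the start; "moment": the same for the moment, N m; "gripper_width": opening from 0.0 (shut) to 1.0 (fully open); "gripper_force": force on a finger pad.
Only numpy, scipy, OpenCV 4.12 (cv2) and the standard library are available. Lean on these libraries where they do the work, as an engineer would, in place of code of your own. Each camera call takes 0.05 s, during which the arm holds its last target. There are 200 camera calls.

## Working session

There is one attempt and no reset: what is moved stays moved. The work goes in short steps, Python scripts to look and compute and a tool call to move; the robot and the scene stay as the last step left them, time stands still between calls to the robot, and variables do not carry over. Pictures are saved under pics/ and viewed, at most 14 in all, crops included, and the job is handed in when it is done.

Besides the shell and the picture viewer there is one more tool, called as name(argument=value, ...), one argument or row to a line, values as JSON. step_arm: Moves the arm, as the interface text tells. Its arguments: {"type":"object","properties":{"targets":{"type":"string"},"claw":{"type":"number"}},"required":["targets"]}

```bash
mkdir -p pics
python3 - <<'E'
from station import sense,cams,r
import cv2,numpy as np
s=sense(); print(s['time_s'],s['tcp_pos'],np.round(s['ee_rot'],3).tolist(),s['gripper_width'])
for n in('top','side'):
    c=cams.capture(n); cv2.imwrite(f'pics/{n}0.png',c['frame'])
    print(n,c['vertical_fov'],c['cx'],c['cy'],c['eye'],np.round(c['rotation'],4).tolist())
    np.savez(f'{n}0.npz',**c)
E
```

```text
0.0 [0.17298863 0.59995037 0.2214532 ] [[0.961, -0.277, -0.001], [-0.277, -0.961, -0.002], [0.0, 0.002, -1.0]] 1.0006934048887277
top 50.41485963886581 250.88078706972667 190.59643588499785 [0.50805445 0.02001527 1.02252181] [[0.0257, -0.9939, 0.1074], [-0.9997, -0.0262, -0.0034], [0.0062, -0.1072, -0.9942]]
side 53.91021952753222 259.5589047738467 187.97049431988046 [0.58478013 1.03066536 0.42438513] [[-0.9985, 0.0084, 0.0542], [-0.0477, 0.3523, -0.9347], [-0.027, -0.9358, -0.3514]]
```

View pics/top0.png

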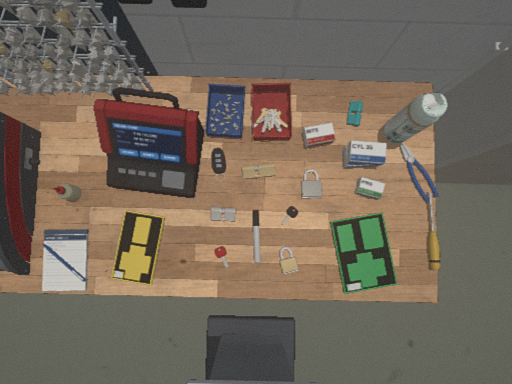

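View pics/side0.png

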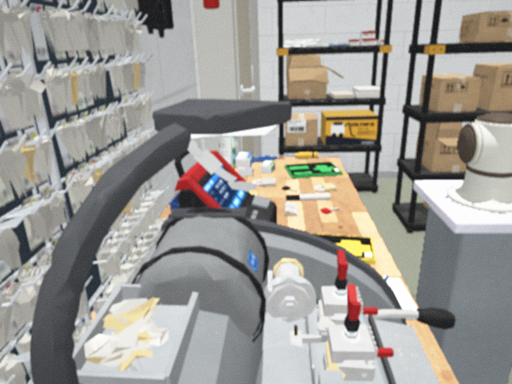

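The top view shows the yellow tray at (138,248), green tray at (363,253), red key at (222,257), black key at (290,213), brass padlock at (288,262), grey padlock at (312,185), brass cylinder at (258,171) and nickel cylinder at (223,214). The turquoise look-alike is at (355,113). The side view is mostly blocked by the key machine.

```bash
cat > h.py <<'E'
import numpy as np,cv2
def load(n): return dict(np.load(n))
def ray(c,uv):
    uv=np.atleast_2d(np.array(uv,float)); f=c['frame'].shape[0]/2/np.tan(np.radians(float(c['vertical_fov'])/2))
    d=np.c_[(uv[:,0]-c['cx'])/f,(uv[:,1]-c['cy'])/f,np.ones(len(uv))]
    return d@np.array(c['rotation']).T
def toplane(c,uv,z):
    d=ray(c,uv); e=np.array(c['eye']); return e[:2]+d[:,:2]*((z-e[2])/d[:,2])[:,None]
E
python3 - <<'E'
from h import *
c=load('top0.npz'); f=c['frame']
a=cv2.resize(f[155:295,205:325],None,fx=5,fy=4.2857*5/4.2857,interpolation=cv2.INTER_CUBIC)[:600]
b=cv2.resize(f[155:275,205:325],None,fx=5,fy=5,interpolation=cv2.INTER_CUBIC)
cv2.imwrite('pics/a.png',b)
t=np.hstack([f[205:295,105:170],f[205:295,325:400]]); cv2.imwrite('pics/b.png',cv2.resize(t,None,fx=5.5,fy=5.5,interpolation=cv2.INTER_CUBIC))
E
```

```text
(no output)
```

View pics/a.png

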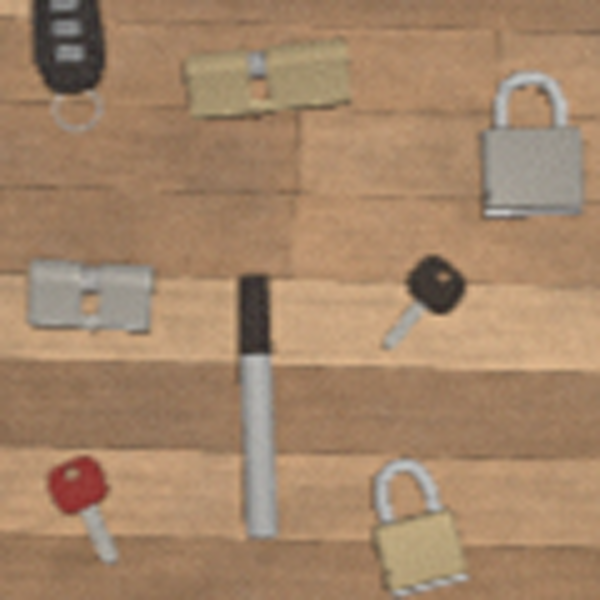

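View pics/b.png

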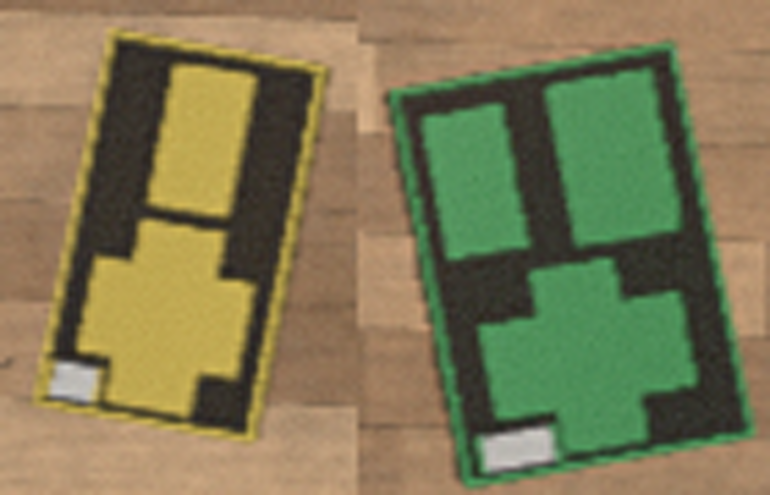

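The crops confirm this. On both trays the white card is at the bottom (robot side). In crop a the keys' heads are at (78,484) and (438,284), the padlock shackle points up, and the cylinders lie roughly along image x.

```bash
cat >> h.py <<'E'
def P(c,pts,z,o=(205,155),k=5): return toplane(c,(np.array(pts,float)+.5)/k-.5+np.array(o),z)
def ang(v): return np.degrees(np.arctan2(v[1],v[0]))
def recton(pts):
    (cx,cy),(w,h),a=cv2.minAreaRect((pts*1000).astype(np.float32)); 
    b=np.radians(a if w>h else a+90); th=np.degrees(b); th=(th+90)%180-90
    return np.round([cx,cy,max(w,h),min(w,h),th],1)
def big(m):
    m=cv2.morphologyEx(m,cv2.MORPH_OPEN,np.ones((2,2)))
    cs,_=cv2.findContours(m,cv2.RETR_EXTERNAL,cv2.CHAIN_APPROX_NONE); return max(cs,key=cv2.contourArea)[:,0,:].astype(float)
E
cat > m.py <<'E'
from h import *
c=load('top0.npz'); f=c['frame']; hsv=cv2.cvtColor(f,cv2.COLOR_BGR2HSV)
def roi(lo,hi,box):
    m=cv2.inRange(hsv,lo,hi); q=np.zeros_like(m); x0,y0,x1,y1=box; q[y0:y1,x0:x1]=255; return m&q
print('Y tray',recton(toplane(c,big(roi((20,110,90),(35,255,255),(105,205,170,292))),.012)))
print('G tray',recton(toplane(c,big(roi((45,80,50),(80,255,255),(325,205,400,299))),.012)))
print('brass cyl',recton(P(c,[(185,55),(347,40),(350,100),(190,116)],.009)))
print('nick cyl',recton(P(c,[(30,260),(152,268),(149,331),(28,326)],.009)))
for n,h,t in(('red',(78,484),(112,561)),('black',(438,284),(386,346))):
    a,b=P(c,[h,t],.003); v=a-b; print(n,'head',np.round(a*1000,1),'ang',ang(v).round(1),'tip-head',np.linalg.norm(v).round(4),'ctr from head',np.round(1000*(a-.014*v/np.linalg.norm(v)),1))
q=P(c,[(375,540),(453,512),(467,575),(392,597),(404,460)],.010); bc=q[:4].mean(0); v=(q[0]+q[1]-q[2]-q[3])/2
print('padlock body ctr',bc*1000,'ang',ang(v),ang(q[4]-bc),'len',np.linalg.norm(v),'w',np.linalg.norm(q[0]-q[1]),'top-ctr',np.linalg.norm(q[4]-bc))
m=roi((0,120,60),(8,255,255),(210,240,232,265))|roi((170,120,60),(180,255,255),(210,240,232,265))
print('red head',np.round(toplane(c,big(m).mean(0),.006)*1000,1))
m=roi((0,0,0),(180,255,75),(284,203,300,220)); print('blk head',np.round(toplane(c,big(m).mean(0),.006)*1000,1))
E
python3 m.py
```

```text
Y tray [428.3 293.3  88.6  74.1  -8.1]
G tray [ 426.1 -273.9   93.2   88.5  -80. ]
brass cyl [669.6  -0.9  82.3  31.1 -83.1]
nick cyl [558.   85.5  60.8  32.8  89.1]
red head [464.9  88.5] ang 25.9 tip-head 0.0412 ctr from head [452.3  82.4]
black head [568.5 -88.2] ang -38.9 tip-head 0.0406 ctr from head [557.6 -79.4]
padlock body ctr [434.6485404  -81.46768527] ang 15.612904812378826 11.558397908728862 len 0.029900040204939735 w 0.04074474910388792 top-ctr 0.04731949487049538
red head [[463.3  86.6]]
blk head [[565.3 -89.6]]
```

Run:
```python
from h import *
c=load('top0.npz')
y=P(c,[(112,30),(328,68),(253,438),(35,404)],.012,(105,205),5.5)
g=P(c,np.array([(387,92),(673,43),(752,433),(468,487)])-[357.5,0],.012,(325,205),5.5)
yc=P(c,[(135,220),(223,230),(192,420),(103,405)],.012,(105,205),5.5)
for n,q,cut in(('Y',y,[(-37.5,0),(42.5,0)]),('G',g,[(-42,0),(42.5,35),(42.5,-29)])):
    th=ang(q[0]+q[1]-q[2]-q[3]); th2=ang(q[0]+q[3]-q[1]-q[2])-90
    o=q.mean(0)*1000; R=lambda t:np.array([[np.cos(t),-np.sin(t)],[np.sin(t),np.cos(t)]])
    print(n,recton(q),o.round(1),'yaw',th.round(1),th2.round(1),[np.round(o+R(np.radians((th+th2)/2))@p,1) for p in cut])
```

```text
Y [470.4 290.  167.8  98.9  -8.3] [470.8 290.2] yaw -8.5 -7.9 [array([433.7, 295.5]), array([512.9, 284.2])]
G [ 471.8 -262.7  177.   131.6   11.1] [ 472.3 -263.2] yaw 11.5 11.5 [array([ 431.1, -271.5]), array([ 507. , -220.4]), array([ 519.7, -283.1])]
```

step_arm(
  targets="2.57 2.9 -0.3 0;2.57 2.9 -0.3 0;2.57 2.9 -0.3 0;2.57 2.9 -0.3 0;2.57 2.9 -0.3 0;2.57 2.9 -0.3 0;2.57 2.9 -0.3 0;2.57 2.9 -0.3 0;2.57 2.9 -0.3 0;2.57 2.9 -0.3 0;2.1 3.1 0 0;2.1 3.1 0 0",
  claw=8.7,
)

```text
time_s: 1.1
tcp_pos: [0.363, 0.1775, 0.2526]
ee_rot: [[0.961, -0.277, 0.0], [-0.277, -0.961, 0.0], [-0.0, -0.0, -1.0]]
wrist_force: [1.4, 0.2, -0.1]
gripper_width: 1.002
gripper_force: 0.0
```

step_arm(
  targets="2.1 3.1 0 0;2.1 3.1 0 0;2.1 3.1 0 0;2.1 3.1 0 0;2.1 3.1 0 0;0 0 0 7;0 0 0 7;0 0 0 7;0 0 0 7;0 0 0 7;0 0 0 7;0 0 0 7",
)

```text
time_s: 2.1
tcp_pos: [0.4205, 0.0013, 0.2522]
ee_rot: [[0.415, -0.91, -0.001], [-0.91, -0.415, -0.0], [-0.0, 0.001, -1.0]]
wrist_force: [-0.5, 0.5, 0.2]
gripper_width: 0.994
gripper_force: 0.0
```

```bash
cat > go.py <<'E'
import sys,numpy as np
from station import sense
# go.py x y z psi (mm,deg): remaining turn, and shift in the tool frame AFTER the turn, cm
x,y,z,p=map(float,sys.argv[1:5]); s=sense(); t=s['tcp_pos']*1000 if hasattr(s['tcp_pos'],'dtype') else np.array(s['tcp_pos'])*1000
R=np.array(s['ee_rot']); psi=np.degrees(np.arctan2(R[1,0],R[0,0])); turn=(psi-p+180)%360-180
q=np.radians(p); X=np.array([np.cos(q),np.sin(q)]); Y=np.array([np.sin(q),-np.cos(q)])
d=np.array([x,y])-t[:2]
print('t',round(s['time_s'],2),'tcp',t.round(1),'psi',psi.round(1),'| turn',turn.round(1),'shift cm',(d@X/10).round(2),(d@Y/10).round(2),((t[2]-z)/10).round(2),'| F',np.round(s['wrist_force'],1),'w',round(s['gripper_width']*87,1),'gf',np.round(s['gripper_force'],1),'j',np.round(s['joints']).tolist())
E
python3 go.py 669.6 -1 100 -83.1
```

```text
t 2.1 tcp [420.5   1.3 252.2] psi -65.5 | turn 17.6 shift cm 3.22 -24.7 15.22 | F [-0.5  0.5  0.2] w 86.5 gf 0.0 j [22.0, 0.0, -23.0, -0.0, -67.0, 2.0]
```

step_arm(
  targets="0 0 0 6;0 0 0 6;0 0 0 5.6;0.4 -3.09 1.9 0;0.4 -3.09 1.9 0;0.4 -3.09 1.9 0;0.4 -3.09 1.9 0;0.4 -3.09 1.9 0;0.4 -3.09 1.9 0;0.4 -3.09 1.9 0;0.4 -3.09 1.9 0;0 0 0 0",
)

```text
time_s: 3.1
tcp_pos: [0.6715, 0.0007, 0.0917]
ee_rot: [[0.126, -0.992, -0.01], [-0.992, -0.126, -0.002], [0.001, 0.01, -1.0]]
wrist_force: [-0.7, 0.2, -1.5]
gripper_width: 1.0
gripper_force: 0.0
```

```bash
python3 go.py 669.6 -1 3 -83.1
python3 - <<'E'
from station import cams
import cv2
f=cams.capture('top')['frame']; cv2.imwrite('pics/g1.png',cv2.resize(f[110:260,180:340],None,fx=4,fy=4))
E
```

```text
t 3.1 tcp [671.5   0.7  91.7] psi -82.8 | turn 0.3 shift cm 0.15 0.21 8.87 | F [-0.7  0.2 -1.5] w 87.0 gf 0.0 j [14.0, 33.0, -1.0, -0.0, -56.0, -7.0]
```

View pics/g1.png

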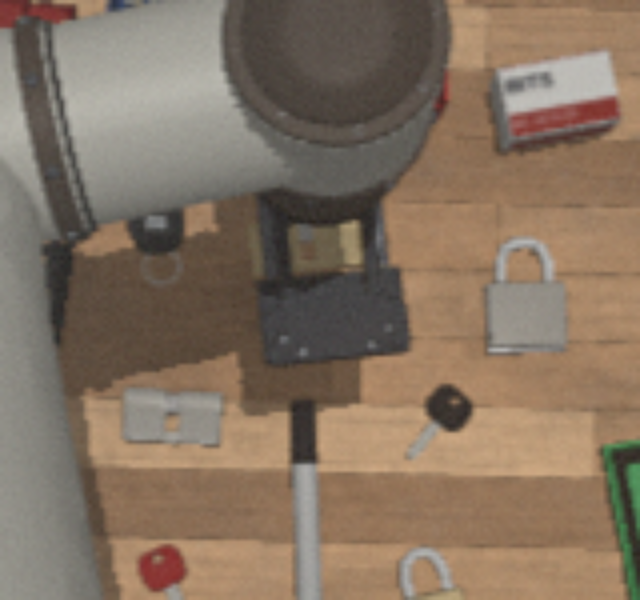

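The gripper straddles the brass cylinder, visible between the fingers at about (325,245) in the crop, so I go down and grip.

step_arm(
  targets="0.1 0.2 2 0.3;0 0 2 0;0 0 2 0;0 0 1.5 0;0 0 0.5 0;0 0 0 0;0 0 0 0",
)

```text
time_s: 3.73
tcp_pos: [0.6685, -0.0, 0.0219]
ee_rot: [[0.123, -0.992, 0.001], [-0.992, -0.123, -0.0], [0.0, -0.001, -1.0]]
wrist_force: [0.6, -0.3, -0.3]
gripper_width: 0.999
gripper_force: 0.0
```

```bash
python3 go.py 669.6 -1 3.5 -83.1
```

```text
t 3.73 tcp [668.5  -0.   21.9] psi -83.0 | turn 0.1 shift cm 0.11 -0.09 1.84 | F [ 0.6 -0.3 -0.3] w 86.9 gf 0.0 j [14.0, 37.0, -6.0, 0.0, -47.0, -7.0]
```

step_arm(
  targets="0.1 -0.1 1 0;0 0 0.85 0;0 0 0 0;0 0 0 0",
)

```text
time_s: 4.07
tcp_pos: [0.6691, -0.0011, 0.0016]
ee_rot: [[0.122, -0.993, -0.001], [-0.993, -0.122, -0.0], [0.0, 0.001, -1.0]]
wrist_force: [0.8, 0.0, 0.2]
gripper_width: 1.002
gripper_force: 0.0
```

step_arm(
  targets="0 0 0 0;0 0 0 0;0 0 0 0;0 0 0 0;0 0 0 0;0 0 0 0;0 0 0 0;0 0 0 0",
  claw=2,
)

```text
time_s: 4.73
tcp_pos: [0.6693, -0.001, 0.0021]
ee_rot: [[0.122, -0.993, -0.0], [-0.993, -0.122, -0.0], [0.0, 0.0, -1.0]]
wrist_force: [-0.5, -0.5, 0.5]
gripper_width: 0.476
gripper_force: 0.0
```

```bash
python3 go.py 669.6 -1 120 -83.1
```

```text
t 4.73 tcp [669.3  -1.    2.1] psi -83.0 | turn 0.1 shift cm 0.0 -0.02 -11.79 | F [-0.5 -0.5  0.5] w 41.4 gf 0.0 j [14.0, 38.0, -6.0, 0.0, -45.0, -7.0]
```

Still closing.

step_arm(
  targets="0 0 0 0;0 0 0 0;0 0 0 0;0 0 0 0;0 0 0 0;0 0 0 0;0 0 -1 0;0 0 -1 0;0 0 -2 0;0 0 -3 0;0 0 -3 0;0 0 0 0",
)

```text
time_s: 5.73
tcp_pos: [0.6744, -0.0007, 0.1109]
ee_rot: [[0.124, -0.992, 0.016], [-0.992, -0.124, 0.001], [0.001, -0.016, -1.0]]
wrist_force: [1.5, 0.4, -0.7]
gripper_width: 0.364
gripper_force: 30.0
```

```bash
python3 go.py 431.1 -271.5 100 -78.8
```

```text
t 5.73 tcp [674.4  -0.7 110.9] psi -82.9 | turn -4.1 shift cm 21.84 29.13 1.09 | F [ 1.5  0.4 -0.7] w 31.7 gf 30.0 j [14.0, 31.0, -1.0, 0.0, -57.0, -7.0]
```

step_arm(
  targets="0 0 0 -4.1;2.18 2.88 0 0;2.18 2.88 0 0;2.18 2.88 0 0;2.18 2.88 0 0;2.18 2.88 0 0;2.18 2.88 0 0;2.18 2.88 0 0;2.18 2.88 0 0;2.18 2.88 0 0;2.18 2.88 0 0;0 0 0 0",
)

```text
time_s: 6.73
tcp_pos: [0.4244, -0.2731, 0.1025]
ee_rot: [[0.187, -0.982, -0.002], [-0.982, -0.187, 0.001], [-0.001, 0.002, -1.0]]
wrist_force: [1.1, -0.2, -2.9]
gripper_width: 0.359
gripper_force: 30.0
```

step_arm(
  targets="0 0 2 0;0 0 2 0;0 0 0 0;0 0 0 0;0 0 0 0",
)

```text
time_s: 7.15
tcp_pos: [0.4299, -0.2706, 0.0632]
ee_rot: [[0.194, -0.981, 0.002], [-0.981, -0.194, -0.001], [0.001, -0.002, -1.0]]
wrist_force: [0.6, 0.1, -2.3]
gripper_width: 0.365
gripper_force: 30.0
```

```bash
python3 go.py 431.1 -271.5 8 -78.8;  python3 - <<'E'
from station import cams
import cv2
f=cams.capture('top')['frame']; cv2.imwrite('pics/g2.png',cv2.resize(f[180:310,290:430],None,fx=4,fy=4))
E
```

```text
t 7.15 tcp [ 429.9 -270.6   63.2] psi -78.8 | turn -0.0 shift cm 0.11 -0.1 5.52 | F [ 0.6  0.1 -2.3] w 31.7 gf 30.0 j [-14.0, 21.0, -28.0, 0.0, -41.0, 25.0]
```

View pics/g2.png

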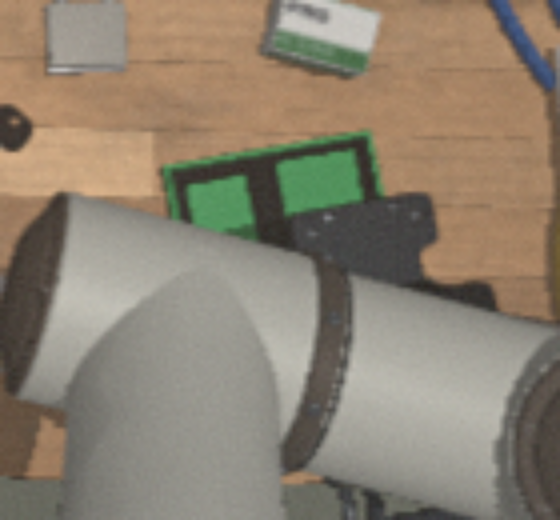

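The arm hides the cutout in this view, so I go down on the numbers and watch the force.

step_arm(
  targets="0.1 -0.1 2 0;0 0 1.5 0;0 0 0.8 0;0 0 0.5 0;0 0 0 0;0 0 0 0;0 0 0 0",
)

```text
time_s: 7.78
tcp_pos: [0.4308, -0.2714, 0.015]
ee_rot: [[0.193, -0.981, 0.002], [-0.981, -0.193, -0.001], [0.001, -0.002, -1.0]]
wrist_force: [-0.5, -0.5, -1.6]
gripper_width: 0.363
gripper_force: 30.0
```

step_arm(
  targets="0 0 0.3 0;0 0 0.2 0;0 0 0 0;0 0 0 0",
)

```text
time_s: 8.12
tcp_pos: [0.4299, -0.2712, 0.009]
ee_rot: [[0.193, -0.981, -0.0], [-0.981, -0.193, 0.0], [-0.0, 0.0, -1.0]]
wrist_force: [-0.2, -0.0, -2.0]
gripper_width: 0.361
gripper_force: 30.0
```

```bash
python3 go.py 431.1 -271.5 8 -78.8
```

```text
t 8.12 tcp [ 429.9 -271.2    9. ] psi -78.9 | turn -0.1 shift cm 0.05 -0.11 0.1 | F [-0.2 -0.  -2. ] w 31.4 gf 30.0 j [-14.0, 26.0, -30.0, 0.0, -33.0, 25.0]
```

step_arm(
  targets="0 0 0 0;0 0 0 0;0 0 0 0;0 0 0 0;0 0 -1 0;0 0 -2 0;0 0 -3 0;0 0 -4 0;0 0 0 0",
  claw=4.7,
)

```text
time_s: 8.87
tcp_pos: [0.4349, -0.2732, 0.1172]
ee_rot: [[0.195, -0.981, 0.015], [-0.981, -0.195, -0.006], [0.009, -0.013, -1.0]]
wrist_force: [1.2, 1.0, 0.6]
gripper_width: 0.543
gripper_force: 0.0
```

```bash
python3 go.py 464.3 87.7 110 25.9
```

```text
t 8.87 tcp [ 434.9 -273.2  117.2] psi -78.8 | turn -104.7 shift cm 18.41 -31.18 0.72 | F [1.2 1.  0.6] w 47.2 gf 0.0 j [-14.0, 17.0, -24.0, 0.0, -48.0, 25.0]
```

step_arm(
  targets="-3.45 -1.03 0 0;-3.45 -1.03 0 0;-3.45 -1.03 0 0;-3.45 -1.03 0 0;-3.45 -1.03 0 0;-3.45 -1.03 0 0;-3.45 -1.03 0 0;-3.45 -1.03 0 0;-3.45 -1.03 0 0;-3.45 -1.03 0 0;0 0 0 -7;0 0 0 -7",
  claw=6,
)

```text
time_s: 9.87
tcp_pos: [0.4651, 0.0895, 0.1099]
ee_rot: [[0.433, -0.901, 0.002], [-0.901, -0.433, 0.001], [-0.0, -0.002, -1.0]]
wrist_force: [-0.7, -0.3, -0.2]
gripper_width: 0.685
gripper_force: 0.0
```

step_arm(
  targets="0 0 0 -7;0 0 0 -7;0 0 0 -7;0 0 0 -7;0 0 0 -7;0 0 0 -7;0 0 0 -7;0 0 0 -7;0 0 0 -7;0 0 0 -7;0 0 0 -7;0 0 0 -7",
)

```text
time_s: 10.87
tcp_pos: [0.4647, 0.0873, 0.1098]
ee_rot: [[0.943, 0.333, 0.001], [0.333, -0.943, 0.001], [0.001, -0.0, -1.0]]
wrist_force: [-0.1, 0.0, -0.3]
gripper_width: 0.689
gripper_force: 0.0
```

step_arm(
  targets="0 0 0 -6.7;0 0 2 0;0 0 2 0;0 0 1.5 0;0 0 1 0;0 0 0 0;0 0 0 0",
)

```text
time_s: 11.45
tcp_pos: [0.4647, 0.0872, 0.0443]
ee_rot: [[0.9, 0.436, -0.0], [0.436, -0.9, -0.0], [-0.0, 0.0, -1.0]]
wrist_force: [-0.0, 1.1, -0.6]
gripper_width: 0.693
gripper_force: 0.0
```

```bash
python3 go.py 464.3 87.7 2.5 25.9;python3 - <<'E'
from station import cams
import cv2
f=cams.capture('top')['frame']; cv2.imwrite('pics/g3.png',cv2.resize(f[190:310,180:410],None,fx=3.4,fy=3.4))
E
```

```text
t 11.45 tcp [464.7  87.2  44.3] psi 25.8 | turn -0.1 shift cm -0.01 -0.06 4.18 | F [-0.   1.1 -0.6] w 60.3 gf 0.0 j [30.0, 20.0, -33.0, 0.0, -36.0, 85.0]
```

View pics/g3.png

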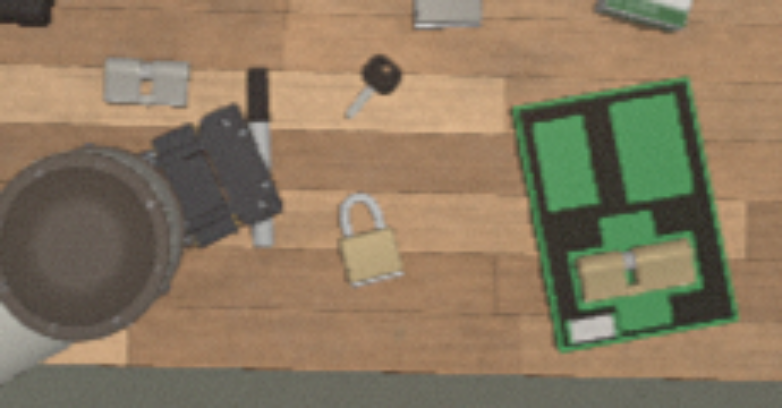

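The brass cylinder sits inside its cutout at about (637,268) in the crop. The gripper is over the red key, so I go down on the head.

step_arm(
  targets="0 0 2 0;0 0 1.5 0;0 0 0.7 0;0 0 0 0;0 0 0 0;0 0 0 0",
)

```text
time_s: 12.0
tcp_pos: [0.4654, 0.0876, 0.0031]
ee_rot: [[0.9, 0.436, 0.002], [0.436, -0.9, 0.001], [0.002, 0.0, -1.0]]
wrist_force: [-0.4, 0.1, -0.3]
gripper_width: 0.688
gripper_force: 0.0
```

step_arm(
  targets="0 0 0 0;0 0 0 0;0 0 0 0;0 0 0 0;0 0 0 0;0 0 0 0;0 0 0 0;0 0 0 0",
  claw=1.5,
)

```text
time_s: 12.67
tcp_pos: [0.4646, 0.0872, 0.0021]
ee_rot: [[0.9, 0.435, 0.0], [0.435, -0.9, 0.0], [0.0, -0.0, -1.0]]
wrist_force: [-0.6, 0.4, 2.0]
gripper_width: 0.293
gripper_force: 30.0
```

```bash
python3 go.py 464.3 87.7 2.5 25.9
```

```text
t 12.67 tcp [464.6  87.2   2.1] psi 25.8 | turn -0.1 shift cm -0.0 -0.05 -0.04 | F [-0.6  0.4  2. ] w 25.5 gf 30.0 j [30.0, 25.0, -36.0, -0.0, -30.0, 85.0]
```

step_arm(
  targets="0 0 -1 0;0 0 -2 0;0 0 -3 0;0 0 -2 7;0 0 0 7.5;0 3.44 0 0.2;0 3.44 0 0;0 3.44 0 0;0 3.44 0 0;0 3.44 0 0;0 3.44 0 0;0 3.44 0 0",
)

```text
time_s: 13.67
tcp_pos: [0.5123, -0.1505, 0.0819]
ee_rot: [[0.98, 0.199, -0.0], [0.199, -0.98, 0.0], [-0.0, -0.0, -1.0]]
wrist_force: [1.2, 0.8, 0.3]
gripper_width: 0.293
gripper_force: 30.0
```

step_arm(
  targets="0 3.44 0 0;0 3.44 0 0;0 0 2 0;0 0 2 0;0 0 0 0;0 0 0 0;0 0 0 0",
)

```text
time_s: 14.25
tcp_pos: [0.5267, -0.2162, 0.0428]
ee_rot: [[0.98, 0.199, 0.001], [0.199, -0.98, -0.001], [0.001, 0.001, -1.0]]
wrist_force: [-0.1, 0.7, -0.7]
gripper_width: 0.297
gripper_force: 30.0
```

```bash
python3 go.py 520.7 -217.7 13 11.3
python3 - <<'E'
from station import cams
import cv2
f=cams.capture('top')['frame']; cv2.imwrite('pics/g4.png',cv2.resize(f[180:310,290:430],None,fx=4,fy=4))
E
```

```text
t 14.25 tcp [ 526.7 -216.2   42.8] psi 11.5 | turn 0.2 shift cm -0.62 0.03 2.98 | F [-0.1  0.7 -0.7] w 25.9 gf 30.0 j [-6.0, 28.0, -20.0, 0.0, -42.0, 107.0]
```

View pics/g4.png

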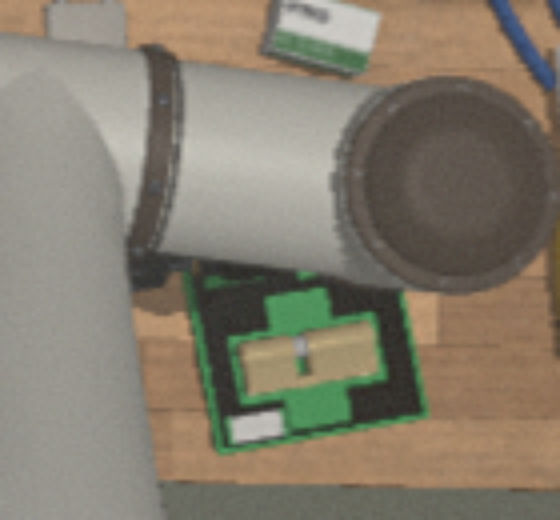

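step_arm(
  targets="-0.6 0.05 1 0.2;0 0 1 0;0 0 0.6 0;0 0 0.3 0;0 0 0 0;0 0 0 0;0 0 0 0",
)

```text
time_s: 14.88
tcp_pos: [0.5208, -0.2179, 0.0133]
ee_rot: [[0.981, 0.195, 0.001], [0.195, -0.981, -0.0], [0.001, 0.0, -1.0]]
wrist_force: [0.0, 0.7, -0.1]
gripper_width: 0.296
gripper_force: 30.0
```

```bash
python3 go.py 520.7 -217.7 12.7 11.3
```

```text
t 14.88 tcp [ 520.8 -217.9   13.3] psi 11.3 | turn -0.0 shift cm -0.01 -0.02 0.06 | F [ 0.   0.7 -0.1] w 25.7 gf 30.0 j [-6.0, 30.0, -22.0, 0.0, -38.0, 108.0]
```

step_arm(
  targets="0 0 0 0;0 0 0 0;0 0 0 0;0 0 0 0;0 0 -1 0;0 0 -2 0;0 0 -3 0;0 0 0 0;0 0 0 0",
  claw=4.5,
)

```text
time_s: 15.63
tcp_pos: [0.5219, -0.2182, 0.0758]
ee_rot: [[0.981, 0.195, 0.005], [0.195, -0.981, -0.001], [0.005, 0.002, -1.0]]
wrist_force: [-0.1, 0.1, -1.0]
gripper_width: 0.511
gripper_force: 0.0
```

step_arm(
  targets="-1.16 -3 0 0;-1.16 -3 0 0;-1.16 -3 0 0;-1.16 -3 0 0;-1.16 -3 0 -3.7;0 0 0 0;0 0 0 0;0 0 0 0;0 0 0 0",
  claw=7,
)

```text
time_s: 16.38
tcp_pos: [0.4348, -0.0826, 0.073]
ee_rot: [[0.966, 0.257, 0.0], [0.257, -0.966, -0.0], [0.0, 0.0, -1.0]]
wrist_force: [0.5, 0.7, -0.1]
gripper_width: 0.801
gripper_force: 0.0
```

```bash
python3 go.py 434.6 -81.5 6.5 15
python3 - <<'E'
from station import cams
import cv2
f=cams.capture('top')['frame']; cv2.imwrite('pics/g5.png',cv2.resize(f[190:310,260:420],None,fx=4.5,fy=4.5))
E
```

```text
t 16.38 tcp [434.8 -82.6  73. ] psi 14.9 | turn -0.1 shift cm 0.01 -0.11 6.65 | F [ 0.5  0.7 -0.1] w 69.7 gf 0.0 j [10.0, 15.0, -36.0, 0.0, -39.0, 94.0]
```

View pics/g5.png

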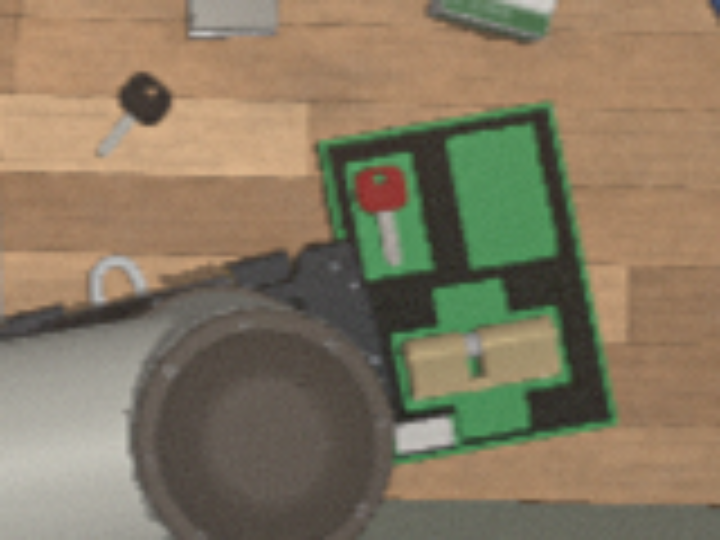

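The red key lies inside its cutout, with its head at (380,188). Next is the padlock.

step_arm(
  targets="0 -0.1 2 0;0 0 2 0;0 0 1.6 0;0 0 0.7 0;0 0 0.3 0;0 0 0 0;0 0 0 0",
)

```text
time_s: 17.02
tcp_pos: [0.4346, -0.0814, 0.0074]
ee_rot: [[0.966, 0.258, 0.001], [0.258, -0.966, 0.0], [0.001, 0.0, -1.0]]
wrist_force: [0.4, -0.7, 0.7]
gripper_width: 0.804
gripper_force: 0.0
```

step_arm(
  targets="0 0 0 0;0 0 0 0;0 0 0 0;0 0 0 0;0 0 0 0;0 0 0 0;0 0 0 0;0 0 0 0",
  claw=2.5,
)

```text
time_s: 17.68
tcp_pos: [0.434, -0.0811, 0.0073]
ee_rot: [[0.966, 0.258, 0.0], [0.258, -0.966, -0.0], [0.0, 0.0, -1.0]]
wrist_force: [-0.8, -0.5, 2.7]
gripper_width: 0.449
gripper_force: 30.0
```

```bash
python3 -c "
import numpy as np;a=np.radians(11.3);print(519.7-14.5*np.cos(a),-283.1-14.5*np.sin(a))"; python3 go.py 505.5 -285.9 106.5 11.3
```

```text
505.48108745107413 -285.94121909151653
t 17.68 tcp [434.  -81.1   7.3] psi 15.0 | turn 3.7 shift cm 2.99 21.48 -9.92 | F [-0.8 -0.5  2.7] w 39.1 gf 30.0 j [11.0, 22.0, -40.0, 0.0, -28.0, 94.0]
```

step_arm(
  targets="0 0 -1 0;0 0 -2 0;0 0 -3 0;0 0 -2 3.7;0.5 3.58 0 0;0.5 3.58 0 0;0.5 3.58 0 0;0.5 3.58 0 0;0.5 3.58 0 0;0.5 3.58 0 0;0 0 0 0;0 0 0 0",
)

```text
time_s: 18.68
tcp_pos: [0.5046, -0.2873, 0.0856]
ee_rot: [[0.981, 0.192, -0.002], [0.192, -0.981, 0.001], [-0.002, -0.001, -1.0]]
wrist_force: [-0.6, 1.2, -1.6]
gripper_width: 0.456
gripper_force: 30.0
```

step_arm(
  targets="0 0 2 0;0 0 2 0;0 0 1 0;0 0 0 0;0 0 0 0;0 0 0 0",
)

```text
time_s: 19.18
tcp_pos: [0.506, -0.2857, 0.038]
ee_rot: [[0.981, 0.196, 0.001], [0.196, -0.981, -0.001], [0.001, 0.001, -1.0]]
wrist_force: [0.3, -0.2, -1.2]
gripper_width: 0.449
gripper_force: 30.0
```

```bash
python3 go.py 505.5 -285.9 13.7 11.3
```

```text
t 19.18 tcp [ 506.  -285.7   38. ] psi 11.3 | turn 0.0 shift cm -0.05 0.01 2.43 | F [ 0.3 -0.2 -1.2] w 39.1 gf 30.0 j [-13.0, 29.0, -19.0, 0.0, -42.0, 115.0]
```

step_arm(
  targets="0 0 1 0;0 0 0.7 0;0 0 0.4 0;0 0 0.3 0;0 0 0 0;0 0 0 0;0 0 0 0",
)

```text
time_s: 19.77
tcp_pos: [0.5051, -0.2859, 0.0133]
ee_rot: [[0.981, 0.195, -0.0], [0.195, -0.981, 0.0], [-0.0, -0.0, -1.0]]
wrist_force: [-1.9, 1.9, 3.3]
gripper_width: 0.457
gripper_force: 30.0
```

step_arm(
  targets="0 0 0 0;0 0 0 0;0 0 0 0;0 0 0 0;0 0 -1 0;0 0 -2 0;0 0 -4 0;0 0 -2 0;0 0 0 0;0 0 0 0",
  claw=5.5,
)

```text
time_s: 20.6
tcp_pos: [0.5062, -0.2862, 0.1052]
ee_rot: [[0.981, 0.195, 0.004], [0.195, -0.981, -0.001], [0.004, 0.002, -1.0]]
wrist_force: [0.0, -0.2, -1.4]
gripper_width: 0.633
gripper_force: 0.0
```

```bash
python3 go.py 558 85.5 104 -91
```

```text
t 20.6 tcp [ 506.2 -286.2  105.2] psi 11.2 | turn 102.2 shift cm -37.26 -4.53 0.12 | F [ 0.  -0.2 -1.4] w 55.1 gf 0.0 j [-14.0, 24.0, -15.0, -0.0, -51.0, 115.0]
```

step_arm(
  targets="1.24 -3.54 0 0;1.24 -3.54 0 0;1.24 -3.54 0 0;1.24 -3.54 0 0;1.24 -3.54 0 0;1.24 -3.54 0 0;1.24 -3.54 0 0;1.24 -3.54 0 0;1.24 -3.54 0 0;1.24 -3.54 0 0;0 0 0 7;0 0 0 7",
  claw=7.5,
)

```text
time_s: 21.6
tcp_pos: [0.5571, 0.0876, 0.1016]
ee_rot: [[0.999, -0.05, -0.003], [-0.05, -0.999, -0.001], [-0.002, 0.001, -1.0]]
wrist_force: [-0.6, -0.7, 0.0]
gripper_width: 0.862
gripper_force: 0.0
```

step_arm(
  targets="0 0 0 7;0 0 0 7;0 0 0 7;0 0 0 7;0 0 0 7;0 0 0 7;0 0 0 7;0 0 0 7;0 0 0 7;0 0 0 7;0 0 0 7;0 0 0 7",
)

```text
time_s: 22.6
tcp_pos: [0.5568, 0.0851, 0.1017]
ee_rot: [[0.05, -0.999, -0.003], [-0.999, -0.05, -0.001], [0.001, 0.003, -1.0]]
wrist_force: [-0.4, -0.7, 0.3]
gripper_width: 0.863
gripper_force: 0.0
```

step_arm(
  targets="0 0 0 4.2;0 0 2 0;0 0 2 0;0 0 0 0;0 0 0 0;0 0 0 0",
)

```text
time_s: 23.1
tcp_pos: [0.558, 0.0854, 0.0632]
ee_rot: [[-0.016, -1.0, -0.0], [-1.0, 0.016, -0.0], [0.0, 0.0, -1.0]]
wrist_force: [-0.3, -0.4, 0.1]
gripper_width: 0.863
gripper_force: 0.0
```

```bash
python3 go.py 558 85.5 3 -91;python3 - <<'E'
from station import cams
import cv2
f=cams.capture('top')['frame']; cv2.imwrite('pics/g6.png',cv2.resize(f[190:310,180:410],None,fx=3.4,fy=3.4))
E
```

```text
t 23.1 tcp [558.   85.4  63.2] psi -90.9 | turn 0.1 shift cm -0.01 0.0 6.02 | F [-0.3 -0.4  0.1] w 75.0 gf 0.0 j [25.0, 26.0, -20.0, 0.0, -45.0, -26.0]
```

View pics/g6.png

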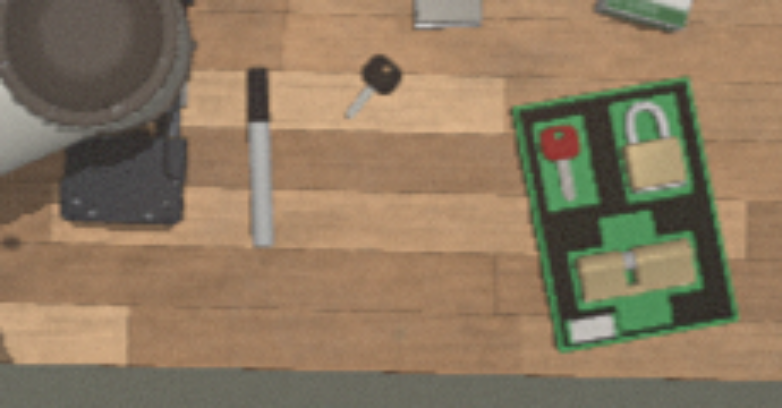

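The padlock is in its cutout at about (655,150), so the green kit is complete. Now the nickel cylinder.

step_arm(
  targets="0 0 2 0;0 0 2 0;0 0 1.2 0;0 0 0.7 0;0 0 0.1 0;0 0 0 0;0 0 0 0",
)

```text
time_s: 23.73
tcp_pos: [0.5587, 0.0858, 0.0042]
ee_rot: [[-0.016, -1.0, 0.002], [-1.0, 0.016, 0.001], [-0.001, -0.002, -1.0]]
wrist_force: [0.6, 0.1, 0.1]
gripper_width: 0.861
gripper_force: 0.0
```

step_arm(
  targets="0 0 0 0;0 0 0 0;0 0 0 0;0 0 0 0;0 0 0 0;0 0 0 0;0 0 0 0;0 0 0 0;0 0 0 0;0 0 0 0",
  claw=2,
)

```text
time_s: 24.57
tcp_pos: [0.5576, 0.0854, 0.003]
ee_rot: [[-0.017, -1.0, -0.001], [-1.0, 0.017, -0.0], [0.0, 0.001, -1.0]]
wrist_force: [-1.3, 0.3, 1.4]
gripper_width: 0.358
gripper_force: 30.0
```

```bash
python3 go.py 433.7 295.5 103 -98.2
```

```text
t 24.57 tcp [557.6  85.4   3. ] psi -90.9 | turn 7.3 shift cm -19.03 15.26 -10.0 | F [-1.3  0.3  1.4] w 31.2 gf 30.0 j [25.0, 31.0, -22.0, -0.0, -37.0, -26.0]
```

step_arm(
  targets="0 0 -1 0;0 0 -2 0;0 0 -3 0;0 0 -3 3.7;0 0 0 3.6;0 3.8 0 0;0 3.8 0 0;0 3.8 0 0;0 3.8 0 0;-3.8 0 0 0;-3.8 0 0 0;-3.8 0 0 0",
)

```text
time_s: 25.57
tcp_pos: [0.4229, 0.2208, 0.094]
ee_rot: [[-0.143, -0.99, 0.001], [-0.99, 0.143, 0.001], [-0.001, -0.001, -1.0]]
wrist_force: [1.9, 1.2, -2.1]
gripper_width: 0.359
gripper_force: 30.0
```

step_arm(
  targets="-3.8 0 0 0;-3.8 0 0 0;0 0 2 0;0 0 2 0;0 0 0 0;0 0 0 0;0 0 0 0",
)

```text
time_s: 26.15
tcp_pos: [0.4352, 0.2954, 0.054]
ee_rot: [[-0.143, -0.99, 0.001], [-0.99, 0.143, 0.001], [-0.001, -0.001, -1.0]]
wrist_force: [0.7, -0.6, -1.6]
gripper_width: 0.358
gripper_force: 30.0
```

```bash
python3 go.py 433.7 295.5 9.5 -98.2
```

```text
t 26.15 tcp [435.2 295.4  54. ] psi -98.2 | turn -0.0 shift cm 0.01 0.15 4.45 | F [ 0.7 -0.6 -1.6] w 31.2 gf 30.0 j [52.0, 23.0, -26.0, 0.0, -41.0, -60.0]
```

step_arm(
  targets="0 0.1 1.5 0;0 0 1.2 0;0 0 0.8 0;0 0 0.5 0;0 0 0.3 0;0 0 0.1 0;0 0 0 0;0 0 0 0",
)

```text
time_s: 26.82
tcp_pos: [0.434, 0.2957, 0.0096]
ee_rot: [[-0.143, -0.99, 0.001], [-0.99, 0.143, 0.001], [-0.001, -0.001, -1.0]]
wrist_force: [0.4, 0.1, -1.9]
gripper_width: 0.361
gripper_force: 30.0
```

```bash
python3 go.py 433.7 295.5 9.5 -98.2
```

```text
t 26.82 tcp [434.  295.7   9.6] psi -98.2 | turn -0.0 shift cm 0.03 0.03 0.01 | F [ 0.4  0.1 -1.9] w 31.4 gf 30.0 j [52.0, 27.0, -28.0, 0.0, -35.0, -60.0]
```

step_arm(
  targets="0 0 0 0;0 0 0 0;0 0 0 0;0 0 0 0;0 0 -1 0;0 0 -2 0;0 0 -4 0;0 0 -2 0;3.8 -0.55 0 0;3.8 -0.55 0 0;3.8 -0.55 0 0;3.8 -0.55 0 0",
  claw=4.7,
)

```text
time_s: 27.82
tcp_pos: [0.4334, 0.1406, 0.1002]
ee_rot: [[-0.142, -0.99, 0.001], [-0.99, 0.142, 0.001], [-0.001, -0.001, -1.0]]
wrist_force: [0.7, -0.5, -0.3]
gripper_width: 0.539
gripper_force: 0.0
```

step_arm(
  targets="3.8 -0.55 0 0;3.8 -0.55 0 0;3.8 -0.55 0 0;3.8 -0.55 0 0;3.8 -0.55 0 0;3.8 -0.55 0 0;-0.48 -3.3 0 0;-0.48 -3.3 0 0;-0.48 -3.3 0 0;-0.48 -3.3 0 0;0 0 0 -7;0 0 0 -7",
  claw=6,
)

```text
time_s: 28.82
tcp_pos: [0.5687, -0.0886, 0.0993]
ee_rot: [[0.106, -0.994, 0.001], [-0.994, -0.106, -0.0], [0.0, -0.001, -1.0]]
wrist_force: [-0.7, 0.9, 0.6]
gripper_width: 0.688
gripper_force: 0.0
```

step_arm(
  targets="0 0 0 -7;0 0 0 -7;0 0 0 -7;0 0 0 -7;0 0 0 -7;0 0 0 -7;0 0 0 -3.3;0 0 2 0;0 0 2 0;0 0 0 0;0 0 0 0;0 0 0 0",
)

```text
time_s: 29.82
tcp_pos: [0.5678, -0.0885, 0.0604]
ee_rot: [[0.778, -0.628, 0.002], [-0.628, -0.778, -0.0], [0.002, -0.001, -1.0]]
wrist_force: [0.1, 0.2, 0.9]
gripper_width: 0.695
gripper_force: 0.0
```

```bash
python3 go.py 567.2 -88.8 2.3 -38.9;python3 - <<'E'
from station import cams
import cv2
f=cams.capture('top')['frame']; cv2.imwrite('pics/g7.png',cv2.resize(f[190:310,100:330],None,fx=3.4,fy=3.4))
E
```

```text
t 29.82 tcp [567.8 -88.5  60.4] psi -38.9 | turn -0.0 shift cm -0.03 0.06 5.81 | F [0.1 0.2 0.9] w 60.5 gf 0.0 j [7.0, 27.0, -18.0, 0.0, -45.0, 44.0]
```

View pics/g7.png

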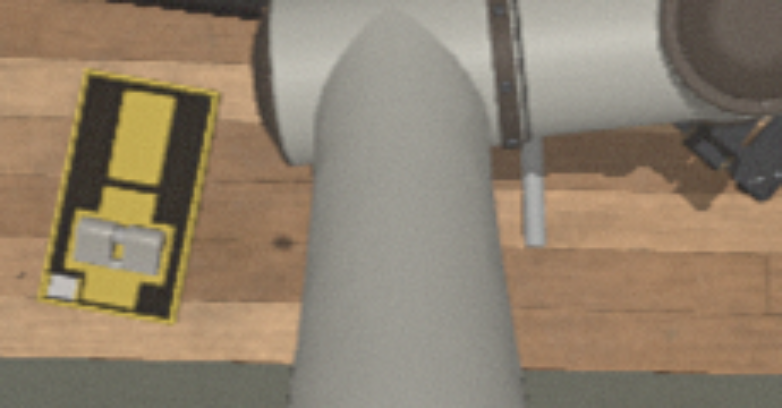

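The nickel cylinder is seated at (120,248). Now the black key.

step_arm(
  targets="0 0 2 0;0 0 2 0;0 0 1.2 0;0 0 0.5 0;0 0 0.15 0;0 0 0 0;0 0 0 0",
)

```text
time_s: 30.45
tcp_pos: [0.568, -0.0884, 0.0018]
ee_rot: [[0.778, -0.628, 0.002], [-0.628, -0.778, 0.0], [0.002, -0.002, -1.0]]
wrist_force: [-0.4, 0.0, -0.3]
gripper_width: 0.694
gripper_force: 0.0
```

step_arm(
  targets="0 0 0 0;0 0 0 0;0 0 0 0;0 0 0 0;0 0 0 0;0 0 0 0;0 0 0 0;0 0 0 0",
  claw=1.5,
)

```text
time_s: 31.12
tcp_pos: [0.567, -0.0885, 0.0006]
ee_rot: [[0.778, -0.629, 0.0], [-0.629, -0.778, -0.0], [0.0, -0.0, -1.0]]
wrist_force: [-0.9, -0.0, 0.1]
gripper_width: 0.294
gripper_force: 30.0
```

```bash
python3 -c "
import numpy as np;a=np.radians(-8.2);print(512.9+14*np.cos(a),284.2+14*np.sin(a))"; python3 go.py 526.8 282.2 80 -8.2
```

```text
526.756867232709 282.2031949281228
t 31.12 tcp [567.  -88.5   0.6] psi -38.9 | turn -30.7 shift cm -9.27 -36.11 -7.94 | F [-0.9 -0.   0.1] w 25.5 gf 30.0 j [7.0, 31.0, -21.0, 0.0, -37.0, 44.0]
```

The grip is at z≈0.6 mm, too low on the key. I regrasp 2.5 mm higher so the release drop is short.

step_arm(
  targets="0 0 0 0;0 0 0 0;0 0 0 0;0 0 -0.25 0;0 0 0 0;0 0 0 0",
  claw=4,
)

```text
time_s: 31.62
tcp_pos: [0.5671, -0.0885, 0.0032]
ee_rot: [[0.778, -0.629, 0.0], [-0.629, -0.778, 0.0], [0.0, -0.0, -1.0]]
wrist_force: [1.2, -0.1, 0.3]
gripper_width: 0.456
gripper_force: 0.0
```

step_arm(
  targets="0 0 0 0;0 0 0 0;0 0 0 0;0 0 0 0;0 0 0 0;0 0 -1 0;0 0 -2 0;0 0 -3 0;0 0 -2 -7;0 0 0 -7;0 0 0 -7;0 0 0 -7",
  claw=1.5,
)

```text
time_s: 32.62
tcp_pos: [0.5673, -0.0884, 0.0846]
ee_rot: [[0.983, -0.184, 0.002], [-0.184, -0.983, 0.0], [0.002, -0.001, -1.0]]
wrist_force: [0.4, 0.7, -1.2]
gripper_width: 0.286
gripper_force: 29.7
```

step_arm(
  targets="0 0 0 -2.7;-3.3 0.48 0 0;-3.3 0.48 0 0;-3.3 0.48 0 0;-0.53 -3.67 0 0;-0.53 -3.67 0 0;-0.53 -3.67 0 0;-0.53 -3.67 0 0;-0.53 -3.67 0 0;-0.53 -3.67 0 0;-0.53 -3.67 0 0;-0.53 -3.67 0 0",
)

```text
time_s: 33.62
tcp_pos: [0.4668, 0.2101, 0.084]
ee_rot: [[0.99, -0.143, 0.001], [-0.143, -0.99, 0.001], [0.001, -0.001, -1.0]]
wrist_force: [0.3, 0.3, -0.4]
gripper_width: 0.286
gripper_force: 29.7
```

step_arm(
  targets="-0.53 -3.67 0 0;-0.53 -3.67 0 0;2.96 -0.43 0 0;2.96 -0.43 0 0;0 0 2 0;0 0 2 0;0 0 0 0;0 0 0 0;0 0 0 0",
)

```text
time_s: 34.37
tcp_pos: [0.5275, 0.2827, 0.0444]
ee_rot: [[0.99, -0.143, 0.002], [-0.143, -0.99, 0.001], [0.001, -0.001, -1.0]]
wrist_force: [-0.2, -0.3, -0.1]
gripper_width: 0.289
gripper_force: 29.7
```

```bash
python3 go.py 526.8 282.2 13 -8.2
```

```text
t 34.37 tcp [527.5 282.7  44.4] psi -8.2 | turn -0.0 shift cm -0.06 0.06 3.14 | F [-0.2 -0.3 -0.1] w 25.2 gf 29.7 j [44.0, 30.0, -16.0, 0.0, -44.0, 38.0]
```

step_arm(
  targets="-0.05 0.05 1.2 0;0 0 1 0;0 0 0.6 0;0 0 0.3 0;0 0 0 0;0 0 0 0;0 0 0 0",
)

```text
time_s: 34.95
tcp_pos: [0.5266, 0.2821, 0.0124]
ee_rot: [[0.99, -0.143, 0.001], [-0.143, -0.99, 0.001], [0.001, -0.001, -1.0]]
wrist_force: [-0.5, -0.3, 1.5]
gripper_width: 0.29
gripper_force: 30.2
```

step_arm(
  targets="0 0 0 0;0 0 0 0;0 0 0 0;0 0 0 0;0 0 -1 0;0 0 -2 0;0 0 -3 0;-3 0 -2 0;-3 0 0 0;0 0 0 0",
  claw=4.5,
)

```text
time_s: 35.78
tcp_pos: [0.4633, 0.29, 0.0937]
ee_rot: [[0.99, -0.142, -0.001], [-0.142, -0.99, 0.001], [-0.001, -0.0, -1.0]]
wrist_force: [0.1, -0.3, -0.3]
gripper_width: 0.512
gripper_force: 0.0
```

step_arm(
  targets="0 3.8 0 0;0 3.8 0 0;0 3.8 0 0;0 3.8 0 0;0 3.8 0 0;0 3.8 0 0;0 3.8 0 0;0 3.8 -1 0;0 3.8 -2 0;0 0 -3 0;0 0 0 0;0 0 0 0",
)

```text
time_s: 36.78
tcp_pos: [0.4188, -0.0474, 0.153]
ee_rot: [[0.989, -0.145, 0.004], [-0.145, -0.989, 0.001], [0.004, -0.002, -1.0]]
wrist_force: [0.6, -0.4, -1.6]
gripper_width: 0.517
gripper_force: 0.0
```

```bash
python3 go.py 526.8 282.2 13 -8.2;python3 - <<'E'
from station import cams
import cv2,numpy as np
f=cams.capture('top')['frame']; a=f[205:300,100:180]; b=f[205:300,320:400]
cv2.imwrite('pics/g8.png',cv2.resize(np.hstack([a,b]),None,fx=5,fy=5,interpolation=cv2.INTER_CUBIC))
E
```

```text
t 36.78 tcp [418.8 -47.4 153. ] psi -8.4 | turn -0.2 shift cm 5.99 -34.17 14.0 | F [ 0.6 -0.4 -1.6] w 45.0 gf 0.0 j [16.0, 6.0, -33.0, 0.0, -51.0, 66.0]
```

View pics/g8.png

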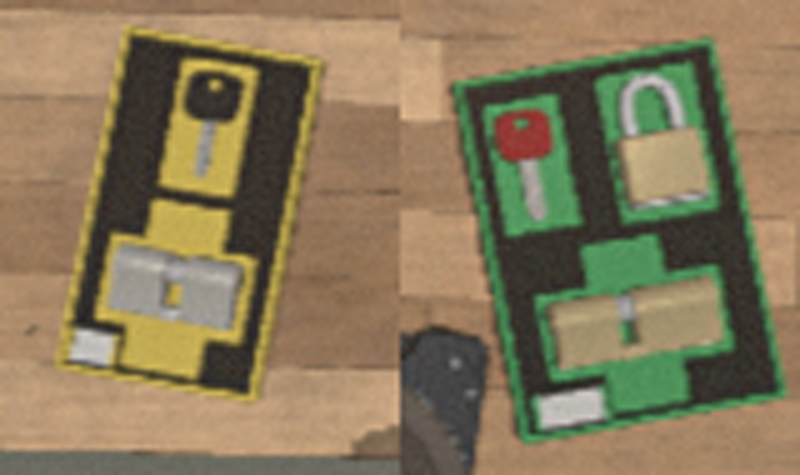

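All five parts lie inside their cutouts, with floor colour visible around each: the keys at (212,95) and (523,135), the padlock at (662,150), and the cylinders at (175,287) and (635,320).

```bash
python3 -c "
from station import r
print(r.finish_job())"
```

```text
the job is handed in; nothing more can be done
None
```

Both lock kits are made up and handed in after about 37 s: in the last top-camera picture all five parts lie in their own cutouts, and I never touched the grey padlock; the hand-in gave no verdict.

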